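# Snap down the street-lamp lens fasteners

### The arm

A 6-joint arm with a two-finger parallel gripper is mounted at the origin on the work surface. World frame = base frame: x ahead of the robot, y to its left, z up, the work surface at z = 0. Lengths are in m, angles in degrees, forces in N, time in s.
With the tool pointing down it reaches from about 0.375 to 0.9 m from the base axis. Payload 3.1 kg.
Tool frame: the origin (TCP) lies at the very end of the fingers, on their centre line; the grasp point (between the pads) lies 19 mm behind it (grip_point_offset is the distance from the TCP to the grasp point, in m); y points along the fingers, x is the direction in which the jaws open and shut, and the axes are right-handed (so a half turn about y gives the same grasp; the last joint's range is limited). The gripper opens to 87 mm and grips with 3 to 60 N. Pads are 19 mm wide; open, the fingers measure 117 mm over their backs; the gripper's body (75 mm by 190 mm) begins 51 mm behind the grasp point.
Start: joints at [-82.878, 30.224, 82.088, -0, 67.689, -10.227], TCP at [0.186, -0.597, 0.223] pointing down, gripper open.
Joint ranges: [-176.69, 176.69], [-43.24, 126.21], [12.49, 139.97], [-82, 262], [0, 151.66], [-163.58, 163.58]. Speed limits (degrees/s): [159.86, 159.86, 180, 180, 180, 180].

### API

Orientations are given as a 3x3 rotation matrix whose columns are the frame's x, y, z axes.
In Python, from rig import * gives the robot as it stands.
- The arm moves only by the tool send_rows, never from a script. Its argument "moves" is text: rows parted by semicolons, each of 5 numbers parted by spaces: the finger opening in mm, from 0 to 87, then the shift along the tool's x, y, z in mm, then the turn about the tool's y in degrees. In form: fingers dx dy dz yaw; .... A call has 1 to 20 rows; each row shifts and turns the commanded pose from where the row before left it, along the tool's axes as they then stand; what a row does not reach is not made up. A row lasts 1/12 s, in which the tool goes at most 41.7 mm and 7.16 degrees, less where a joint would pass 70% of its speed; a pose out of reach is approached as far as the arm can. A call is refused whole if a number of a shift passes 41.7 or a number of a turn 7.16, either way. A call with a gripper value outside its range is refused whole. The fingers move at their own pace and stop on an object; the grip force is fixed at half the most. Time passes only in rows, so rows that do not move let the fingers close. It gives the time, the measured TCP pose, the force and the opening at its end, in the units of the state.
- read_state(): the state, without advancing time (a new reading comes with each control period).
- capture(name): name is "scene" or "top"; returns a dict with "image" (400x640x3 uint8, blue, green, red), "z_map" (400x640 float32, m along the optical axis (not along the pixel's ray), 0 where there is no reading), "mtx" (3x3 intrinsics, pixels), "origin" and "rotation" of the camera in the world. Camera axes: x right, y up, looking along -z (the intrinsics and any distortion apply to the point x, -y, -z); pixel columns grow to the right and rows downward; lengths in m; the calibration is good to about 2 mm. A picture is of the moment at which its call begins.
- hand_in(): hands the job in, once; it reports no verdict.
Trained networks look in a picture, given as the dict that the camera call returned (one of the last four; its "shot" number tells which), for a name from the list of things; names that differ only in an ending like _2 or _b are one class to them, and where a whole thing is asked for, a point or a joint stands for the part that bears it (a point fixed in the world has none). Each returns a list of dicts, best first, with "p" (0 to 1); they miss things now and then, are a little off and sometimes report something else, mostly with a low value. They report only what shows in the picture. A call takes as long as a camera call.
- search_frame(picture, name): "bbox" ([left, top, right, bottom] in pixels, round what is visible of it).
- masks_of(picture, name): "region" (400x640 bool, what is visible of it) and "bbox" ([left, top, right, bottom] in pixels, round what is visible of it).
- mark_of(picture, name): "pixel" ([row, column] in pixels: a listed point, or the origin of a listed thing).
The state is a dict: "time_s": time; "joint_positions": joint angles; "qvel": joint speeds; "tau": joint torques, N m; "position": TCP position; "tcp_rot": TCP orientation; "force": force on the tool from outside, world axes, zero at the start; "moment": the same for the moment, N m; "opening": opening from 0.0 (shut) to 1.0 (fully open).
Only numpy, scipy, OpenCV 4.12 (cv2) and the standard library are available. Lean on these libraries where they do the work, as an engineer would, in place of code of your own. Each camera call takes 0.05 s, during which the arm holds its last target. There are 200 camera calls.

### The job

Fasten the lens onto the street-lamp head: with the fingertips push its three black fasteners fully down, first the round one, then the long bar, then the square one, each home before the next is begun. Only push: do not pull a fastener up or press on the lens sheet, and leave everything else where it stands.

Things in the scene. Friction and masses are not known exactly. Their poses are not given: they have to be found in the camera images.
- lamp: Bare aluminium street-lamp head, D-shaped (a rounded nose towards its own -x, a straight end at x = +112 mm, 240 mm wide), held fast in a 300 x 290 mm dark steel nest plate fixed to the table. Origin on the table under the centre of the nose's 120 mm radius; x from nose to straight end, z up. Housing top 40 mm above the table; the four steel nest posts end lower. The three fasteners sit at lamp (x, y) = (-90, 0), (60, 90) and (60, -90) mm, any of them in any of these places.
- lens: White sheet with rows of clear lenses in the middle of the housing, 150 x 130 mm, 4 mm thick, its lenses 2.5 mm higher (fragile: not to be pressed). Origin at the centre of its underside, 40 mm above the table and 22 mm along the lamp's x from the lamp's origin.
- round_top (a point): Push-in lens fastener of black plastic with a round disc head, 32 mm across, 5 mm thick, on a 36 mm grey collar 4 mm high. Raised (0) its top is 58 mm above the table, 18 mm above the lamp housing; fully home (0.009) it is 49 mm above the table, 9 mm above the housing and 5 mm above the lens sheet. Site: centre of the head's top face, moving with it; z up, x and y along the lamp's own.
- round (a joint): Travel of the round fastener, m: 0 raised, grows as it is pushed straight down, 0.009 at its solid stop (home from 0.0075); it starts between 0 and 0.002. It slides against about 6 N of friction and stays where it is left; it can be pulled up to -0.004.
- bar_top (a point): Push-in lens fastener of black plastic with a long bar head, 52 mm (along the point's x) by 16 mm, 5 mm thick, on a 36 mm grey collar 4 mm high. Raised (0) its top is 58 mm above the table, 18 mm above the lamp housing; fully home (0.009) it is 49 mm above the table, 9 mm above the housing and 5 mm above the lens sheet. Site: centre of the head's top face, moving with it; z up, x and y along the lamp's own.
- bar (a joint): Travel of the bar fastener, m: 0 raised, grows as it is pushed straight down, 0.009 at its solid stop (home from 0.0075); it starts between 0 and 0.002. It slides against about 6 N of friction and stays where it is left; it can be pulled up to -0.004.
- square_top (a point): Push-in lens fastener of black plastic with a square head, 28 x 28 mm, 5 mm thick, on a 36 mm grey collar 4 mm high. Raised (0) its top is 58 mm above the table, 18 mm above the lamp housing; fully home (0.009) it is 49 mm above the table, 9 mm above the housing and 5 mm above the lens sheet. Site: centre of the head's top face, moving with it; z up, x and y along the lamp's own.
- square (a joint): Travel of the square fastener, m: 0 raised, grows as it is pushed straight down, 0.009 at its solid stop (home from 0.0075); it starts between 0 and 0.002. It slides against about 6 N of friction and stays where it is left; it can be pulled up to -0.004.
- tub: Bystander: small clear plastic cup, 32 mm across, 28 mm high, standing on the lamp housing; origin at the centre of its underside
- bit: Bystander: short steel pin with a wider head, 30 mm high, 18 mm wide, standing on the lamp housing; origin at the centre of its underside
- driver: Bystander: screwdriver lying on the table beside the nest; origin under its middle
- tape: Bystander: roll of paper tape, 90 mm across, 25 mm high, flat on the table; origin at the centre of its underside
- cup: Bystander: steel cup, 72 mm across, 85 mm high, standing on the table; origin at the centre of its underside
- fins: Bystander: aluminium finned heat sink, 80 x 50 x 42 mm, standing on the table; origin at the centre of its underside
- jar: Bystander: closed jar, 56 mm across, 70 mm high, standing on the table beyond the nest; origin at the centre of its underside

How it is judged:
By the outcome, as a careful person would: the job done as asked, in the order asked, and still so for the second after the job is handed in, with the robot touching nothing.
It also fails if it takes over 48 s, if anything falls off the work surface, if the arm or the gripper's body presses on something with over 40 N, if the wrist force passes 120 N, or if a joint passes its speed limit or range.

## Working session

There is one attempt and no reset: what is moved stays moved. The work goes in short steps, Python scripts to look and compute and a tool call to move; the robot and the scene stay as the last step left them, time stands still between calls to the robot, and variables do not carry over. Pictures are saved under pics/ and viewed, about 8 in all and at most 12, crops included, and the job is handed in when it is done.

Besides the shell and the picture viewer there is one more tool, called after ">>>" as name(argument=value, ...) on one line, values as JSON. send_rows: Moves the arm, as the interface text tells. Its arguments: {"type":"object","properties":{"moves":{"type":"string"}},"required":["moves"]}

```bash
mkdir -p pics; cat > h.py <<'E'
from rig import *
import numpy as np, cv2
def world(c,px,z=None):
    r,cc=px; K=c["mtx"]; R=np.array(c["rotation"]); o=np.array(c["origin"])
    d=R@np.array([(cc-K[0][2])/K[0][0],-(r-K[1][2])/K[1][1],-1.])
    if z is None:
        s=float(np.median(c["z_map"][int(r)-1:int(r)+2,int(cc)-1:int(cc)+2]))
    else: s=(z-o[2])/d[2]
    return o+s*d
E
python3 - <<'E'
from h import *
s=read_state(); print(s["time_s"],s["position"],s["tcp_rot"],s["force"],s["opening"])
for n in ("scene","top"):
    c=capture(n); cv2.imwrite(f"pics/{n}1.png",c["image"]); print(n,c["origin"],np.round(c["rotation"],3).tolist(),c.get("dist"),list(c.keys()))
    for k in ("round_top","bar_top","square_top","lamp","lens","tub","bit","jar","cup"):
        print(k,[(np.round(m["pixel"],1).tolist(),round(m["p"],2),np.round(world(c,m["pixel"]),4).tolist()) for m in mark_of(c,k)[:2]])
E
```

```text
0.0 [ 0.18631836 -0.59582119  0.22157073] [[ 2.98178689e-01 -2.37674841e-04  9.54510038e-01]
 [-9.54507715e-01  2.14589361e-03  2.98178497e-01]
 [-2.11914652e-03 -9.99997669e-01  4.12997273e-04]] [-0.3521784  -1.06014338 -0.65608228] 1.0044052965075176
scene [1.0301201  0.06803377 0.77530714] [[0.003, -0.845, 0.534], [1.0, 0.005, 0.001], [-0.003, 0.534, 0.845]] None ['image', 'z_map', 'mtx', 'origin', 'rotation', 'shot']
round_top [([211.9, 383.3], 0.65, [0.6137, 0.2113, 0.0565])]
bar_top [([152.1, 352.6], 0.69, [0.4394, 0.1504, 0.0576])]
square_top [([194.2, 303.4], 0.61, [0.5645, 0.0285, 0.0562])]
lamp [([194.9, 347.2], 0.83, [0.5589, 0.1324, 0.0436])]
lens [([194.1, 349.1], 0.69, [0.5563, 0.1371, 0.0429])]
tub [([163.9, 377.9], 0.46, [0.4818, 0.2098, 0.0635])]
bit [([159.7, 330.4], 0.59, [0.4531, 0.0943, 0.0446]), ([188.8, 425.2], 0.35, [0.5125, 0.3365, -0.0014])]
jar [([263.9, 326.2], 0.56, [0.7422, 0.0797, 0.065])]
cup [([196.4, 257.7], 0.88, [0.5761, -0.0764, 0.0655])]
top [0.39213309 0.05708855 1.11562448] [[0.023, 0.98, -0.197], [-1.0, 0.018, -0.025], [-0.021, 0.197, 0.98]] None ['image', 'z_map', 'mtx', 'origin', 'rotation', 'shot']
round_top [([200.8, 265.5], 0.73, [0.6126, 0.2173, 0.0572])]
bar_top [([282.3, 290.8], 0.77, [0.4455, 0.1591, 0.0451])]
square_top [([221.9, 353.8], 0.6, [0.5715, 0.0321, 0.0565])]
lamp [([244.9, 302.1], 0.74, [0.5229, 0.1385, 0.0453])]
lens [([282.5, 294.4], 0.72, [0.4447, 0.1507, 0.0568]), ([234.4, 308.0], 0.67, [0.5449, 0.1268, 0.0469])]
tub [([273.0, 267.1], 0.65, [0.4634, 0.2087, 0.0448])]
bit [([281.8, 324.1], 0.54, [0.4468, 0.0902, 0.0688])]
jar [([157.0, 327.2], 0.9, [0.7059, 0.09, 0.0708])]
cup [([242.7, 410.0], 0.8, [0.5373, -0.0904, 0.0043]), ([244.5, 307.4], 0.59, [0.524, 0.1275, 0.045])]
```

```bash
python3 - <<'E'
from h import *
big=[]
for n in ("scene","top"):
    c=capture(n); K=c["mtx"]; im=c["image"]
    rr,cc=np.mgrid[0:400,0:640]; s=c["z_map"]
    P=np.stack([(cc-K[0][2])/K[0][0]*s,-(rr-K[1][2])/K[1][1]*s,-s],-1)@np.array(c["rotation"]).T+c["origin"]
    for k in ("round_top","bar_top","square_top"):
        for m in masks_of(c,k)[:1]:
            g=m["region"]&(s>0)&(im.max(2)<90); Z=P[g]; zt=np.percentile(Z[:,2],75)
            g&=abs(P[...,2]-zt)<.004; Z=P[g].astype(np.float32)
            (x,y),(w,h),a=cv2.minAreaRect(Z[:,:2]*1000)
            print(n,k,round(m["p"],2),g.sum(),"zmed",np.median(Z[:,2]).round(4),"rect",round(x),round(y),round(w),round(h),round(a),"mean",Z.mean(0).round(4))
    r0,c0=(110,200) if n=="scene" else (130,220)
    crop=im[r0:r0+190,c0:c0+260]; big.append(cv2.resize(crop,(780,570),interpolation=cv2.INTER_CUBIC))
    cv2.imwrite(f"pics/{n}_crop.png",big[-1])
E
```

```text
scene round_top 0.53 126 zmed 0.0576 rect 608 213 28 30 63 mean [0.6082 0.2123 0.0575]
scene bar_top 0.68 37 zmed 0.0291 rect 453 -35 35 88 45 mean [ 0.4565 -0.0384  0.0296]
scene square_top 0.62 2 zmed 0.0541 rect 467 193 2 0 -179 mean [0.4669 0.1926 0.0541]
top round_top 0.48 132 zmed 0.0582 rect 605 211 28 26 3 mean [0.6057 0.2113 0.0582]
top bar_top 0.72 137 zmed 0.0586 rect 443 148 14 47 81 mean [0.4429 0.1483 0.0586]
top square_top 0.75 125 zmed 0.0572 rect 574 34 24 26 81 mean [0.5743 0.0336 0.0574]
```

View pics/scene_crop.png

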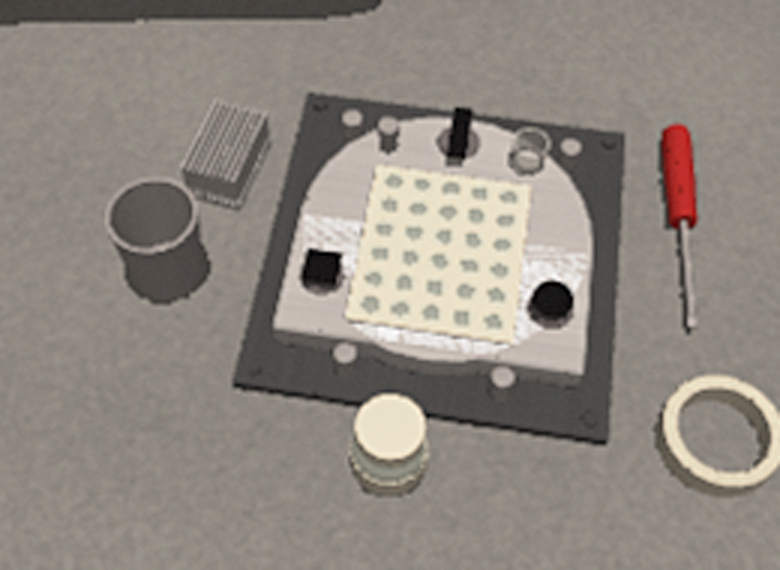

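View pics/top_crop.png

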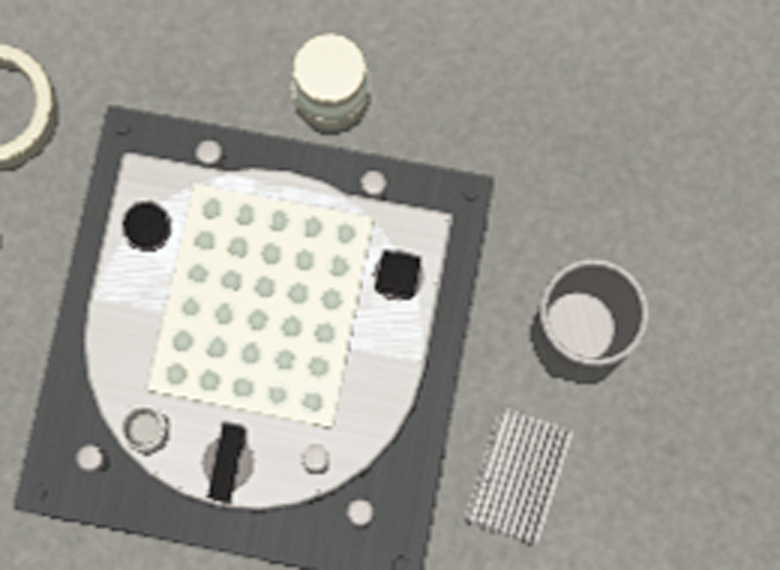

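The views agree: from above, round at crop (147,225), square (398,275), bar (228,462). In world coordinates that is about (0.606,0.212), (0.574,0.034) and (0.443,0.148). The cup and pin are about 55 mm either side of the bar. I'll close the fingers and travel high.

>>> send_rows(moves="0 -15 0 15 0;0 -28 0 28 0;0 -28 0 28 0;0 -28 0 28 0;0 -28 0 28 0;0 -28 0 28 0;0 -28 0 28 0;0 -28 0 28 0;0 -28 0 28 0;0 -28 0 28 0;0 -28 0 28 0;0 -28 0 28 0;0 -28 0 28 0;0 -28 0 28 0;0 -28 0 28 0;0 -28 0 28 0;0 -28 0 28 0;0 -28 0 28 0;0 -28 0 28 0;0 -28 0 28 0")

```text
time_s: 3.07
position: [0.5461, 0.0907, 0.2228]
tcp_rot: [[0.299, 0.0, 0.954], [-0.954, -0.0, 0.299], [0.0, -1.0, 0.0]]
force: [0.3, -0.1, -0.4]
opening: 0.007
```

>>> send_rows(moves="0 -22 0 21 0;0 -22 0 21 0;0 -22 0 21 0;0 -18 0 17 0;0 -13 0 13 0;0 0 20 0 0;0 0 30 0 0;0 0 30 0 0;0 0 30 0 0;0 0 15 0 0;0 0 8 0 0;0 0 0 0 0;0 0 0 0 0")

```text
time_s: 4.15
position: [0.6058, 0.2091, 0.0899]
tcp_rot: [[0.298, 0.001, 0.955], [-0.955, 0.0, 0.298], [0.0, -1.0, 0.001]]
force: [0.4, -0.6, 0.8]
opening: 0.011
```

```bash
python3 - <<'E'
from h import *
print(read_state()["position"],read_state()["force"])
b=[]
for n,r0,c0 in (("scene",120,320),("top",140,220)):
    im=capture(n)["image"]; b.append(cv2.resize(im[r0:r0+140,c0:c0+100],(400,560),interpolation=cv2.INTER_CUBIC))
cv2.imwrite("pics/r1.png",np.hstack(b))
E
```

```text
[0.60579729 0.2091027  0.08992236] [ 0.41151488 -0.56640537  0.80442897]
```

View pics/r1.png

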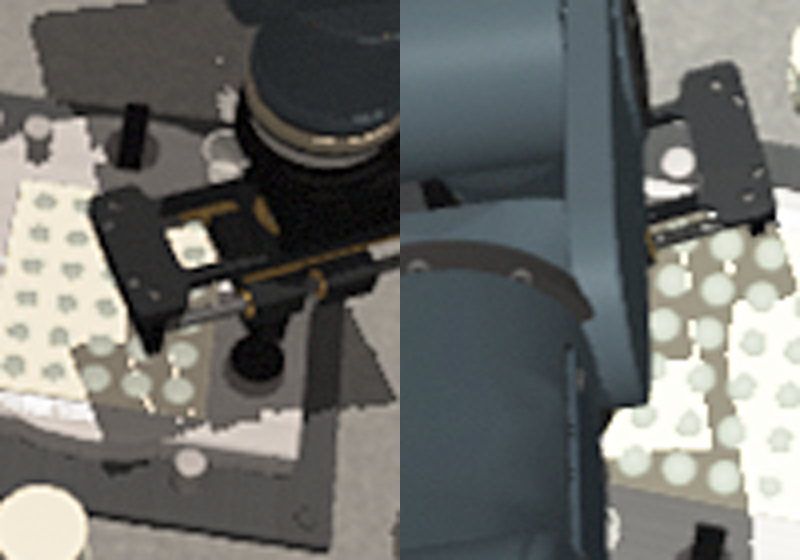

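The closed fingertips are centred over the round head (left panel, head at 257,358) and the body is clear. Descending.

>>> send_rows(moves="0 -2 12 1 0;0 0 12 0 0;0 0 4 0 0;0 0 2 0 0;0 0 2 0 0;0 0 2 0 0;0 0 2 0 0;0 0 0 0 0;0 0 0 0 0")

```text
time_s: 5.0
position: [0.6051, 0.2112, 0.0537]
tcp_rot: [[0.298, -0.001, 0.954], [-0.954, -0.0, 0.298], [-0.0, -1.0, -0.001]]
force: [-1.5, 0.2, 1.2]
opening: 0.001
```

>>> send_rows(moves="0 0 1 0 0;0 0 1 0 0;0 0 1 0 0;0 0 1 0 0;0 0 0 0 0")

```text
time_s: 5.42
position: [0.6053, 0.2112, 0.05]
tcp_rot: [[0.298, -0.001, 0.955], [-0.955, -0.0, 0.298], [-0.0, -1.0, -0.001]]
force: [-2.8, -0.0, 4.2]
opening: 0.003
```

>>> send_rows(moves="0 0 0.7 0 0;0 0 0.7 0 0;0 0 0.7 0 0;0 0 0 0 0;0 0 0 0 0")

```text
time_s: 5.83
position: [0.6053, 0.2112, 0.0493]
tcp_rot: [[0.298, -0.0, 0.954], [-0.954, -0.0, 0.298], [0.0, -1.0, -0.0]]
force: [-4.8, -1.1, 12.3]
opening: 0.009
```

>>> send_rows(moves="0 0 0.8 0 0;0 0 0.8 0 0;0 0 0 0 0;0 0 0 0 0")

```text
time_s: 6.17
position: [0.6053, 0.2112, 0.0491]
tcp_rot: [[0.299, 0.0, 0.954], [-0.954, -0.0, 0.299], [0.0, -1.0, -0.0]]
force: [-6.7, -1.4, 18.7]
opening: 0.003
```

Solid stop at 49 mm. Now on to the bar.

>>> send_rows(moves="0 0 -5 0 0;0 0 -20 0 0;0 0 -30 0 0;0 0 -20 0 0;0 1 0 -15 0;0 2 0 -30 0;0 2 0 -30 0;0 2 0 -30 0;0 2 0 -30 0;0 1 0 -23 0;0 1 0 -15 0;0 0 15 0 0;0 0 15 0 0;0 0 0 0 0;0 0 0 0 0")

```text
time_s: 7.42
position: [0.444, 0.1491, 0.0905]
tcp_rot: [[0.298, -0.0, 0.955], [-0.955, -0.0, 0.298], [-0.0, -1.0, -0.0]]
force: [1.1, 0.2, 0.1]
opening: 0.005
```

```bash
python3 - <<'E'
from h import *
print(read_state()["position"],read_state()["force"])
b=[]
c=capture("scene"); im=c["image"]
K=c["mtx"]; s=c["z_map"]; rr,cc=np.mgrid[0:400,0:640]
P=np.stack([(cc-K[0][2])/K[0][0]*s,-(rr-K[1][2])/K[1][1]*s,-s],-1)@np.array(c["rotation"]).T+c["origin"]
for n,q in (("round",(.606,.2115)),("square",(.574,.034))):
    g=(np.hypot(P[...,0]-q[0],P[...,1]-q[1])<.011)&(s>0); print(n,g.sum(),np.percentile(P[g][:,2],[10,50,90]).round(4))
cv2.imwrite("pics/b1.png",cv2.resize(im[120:260,260:440],(720,560),interpolation=cv2.INTER_CUBIC))
E
```

```text
[0.44401564 0.14906694 0.09048763] [1.09836215 0.19650656 0.08872081]
round 62 [0.0469 0.0484 0.0503]
square 67 [0.054  0.0561 0.0576]
```

View pics/b1.png

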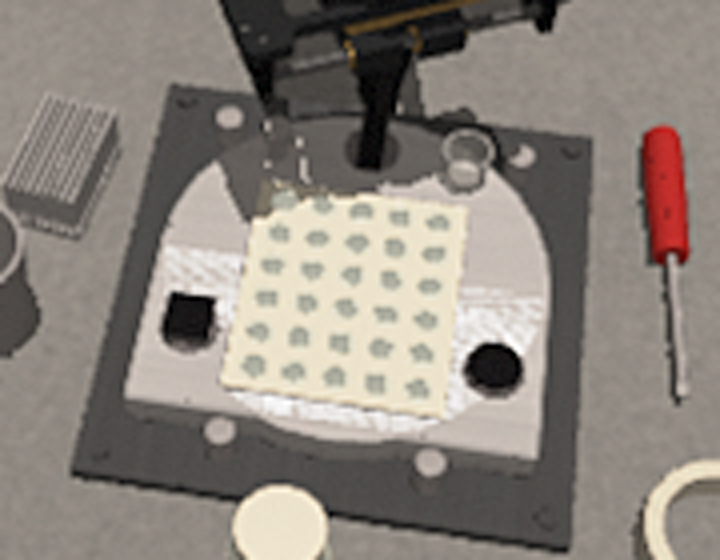

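The round head now measures about 48 mm and is home. The fingertips are over the bar (crop 372,150). The pin is in shadow and well below the body. Pressing the bar.

>>> send_rows(moves="0 0 12 0 0;0 0 12 0 0;0 0 4 0 0;0 0 2 0 0;0 0 2 0 0;0 0 2 0 0;0 0 2 0 0;0 0 1 0 0;0 0 1 0 0;0 0 1 0 0;0 0 1 0 0;0 0 0 0 0;0 0 0 0 0")

```text
time_s: 8.55
position: [0.4444, 0.1492, 0.0516]
tcp_rot: [[0.298, 0.002, 0.954], [-0.954, 0.0, 0.298], [0.0, -1.0, 0.002]]
force: [-1.1, -0.7, 5.4]
opening: 0.007
```

>>> send_rows(moves="0 0 1 0 0;0 0 1 0 0;0 0 0.8 0 0;0 0 0.8 0 0;0 0 0.7 0 0;0 0 0 0 0;0 0 0 0 0")

```text
time_s: 9.13
position: [0.4445, 0.1492, 0.049]
tcp_rot: [[0.298, 0.003, 0.954], [-0.954, 0.0, 0.298], [0.001, -1.0, 0.003]]
force: [-2.3, -0.5, 21.6]
opening: 0.005
```

Stop at 49 mm with 22 N. On to the square.

>>> send_rows(moves="0 0 -5 0 0;0 0 -20 0 0;0 0 -30 0 0;0 0 -20 0 0;0 14 0 8 0;0 28 0 17 0;0 28 0 17 0;0 28 0 17 0;0 28 0 17 0;0 14 0 9 0;0 9 0 5 0;0 0 15 0 0;0 0 15 0 0;0 0 0 0 0;0 0 0 0 0")

```text
time_s: 10.38
position: [0.5725, 0.0343, 0.0908]
tcp_rot: [[0.299, -0.003, 0.954], [-0.954, 0.001, 0.299], [-0.002, -1.0, -0.003]]
force: [0.4, 0.6, 1.0]
opening: 0.002
```

```bash
python3 - <<'E'
from h import *
print(read_state()["position"],read_state()["force"])
c=capture("scene"); im=c["image"]
K=c["mtx"]; s=c["z_map"]; rr,cc=np.mgrid[0:400,0:640]
P=np.stack([(cc-K[0][2])/K[0][0]*s,-(rr-K[1][2])/K[1][1]*s,-s],-1)@np.array(c["rotation"]).T+c["origin"]
for n,q in (("round",(.606,.2115)),("bar",(.444,.149))):
    g=(np.hypot(P[...,0]-q[0],P[...,1]-q[1])<.008)&(s>0); print(n,g.sum(),np.percentile(P[g][:,2],[10,50,90]).round(4))
cv2.imwrite("pics/s1.png",cv2.resize(im[120:260,260:440],(720,560),interpolation=cv2.INTER_CUBIC))
E
```

```text
[0.57247975 0.03428889 0.09077986] [0.42181553 0.56423583 1.0462121 ]
round 31 [0.047  0.0487 0.0499]
bar 12 [0.0472 0.048  0.0499]
```

View pics/s1.png

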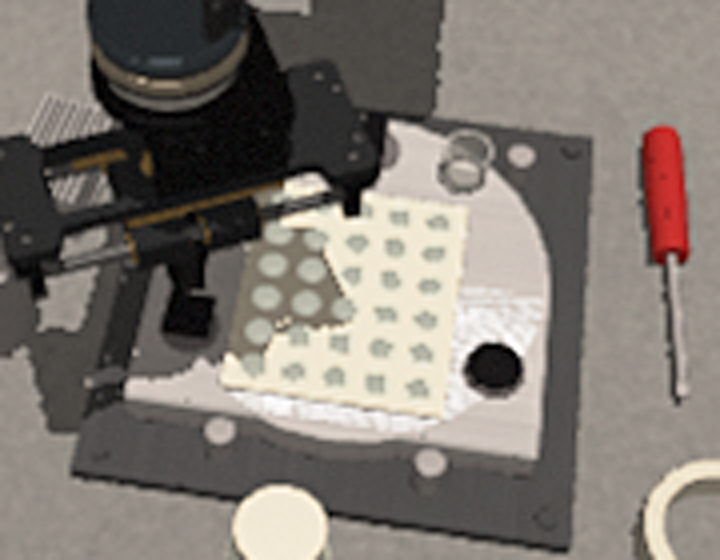

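Fingertips are over the square head (crop 188,315). Round and bar read about 48–49 mm. Pressing.

>>> send_rows(moves="0 0 12 0 0;0 0 12 0 0;0 0 4 0 0;0 0 2 0 0;0 0 2 0 0;0 0 2 0 0;0 0 2 0 0;0 0 1 0 0;0 0 1 0 0;0 0 1 0 0;0 0 1 0 0;0 0 0 0 0;0 0 0 0 0")

```text
time_s: 11.52
position: [0.5744, 0.0337, 0.0524]
tcp_rot: [[0.298, 0.001, 0.955], [-0.955, -0.0, 0.298], [0.0, -1.0, 0.001]]
force: [-2.1, 0.1, 4.5]
opening: 0.003
```

>>> send_rows(moves="0 0 1 0 0;0 0 1 0 0;0 0 0.8 0 0;0 0 0.8 0 0;0 0 0.7 0 0;0 0 0 0 0;0 0 0 0 0")

```text
time_s: 12.1
position: [0.5744, 0.0338, 0.0492]
tcp_rot: [[0.298, 0.001, 0.954], [-0.954, -0.0, 0.298], [0.001, -1.0, 0.001]]
force: [-3.2, 0.1, 13.4]
opening: 0.005
```

>>> send_rows(moves="0 0 0.8 0 0;0 0 0.8 0 0;0 0 0 0 0;0 0 0 0 0")

```text
time_s: 12.43
position: [0.5745, 0.0337, 0.049]
tcp_rot: [[0.299, 0.002, 0.954], [-0.954, -0.0, 0.299], [0.001, -1.0, 0.002]]
force: [-5.5, 0.7, 21.2]
opening: 0.004
```

>>> send_rows(moves="0 0 -5 0 0;0 0 -20 0 0;0 0 -35 0 0;0 0 -35 0 0;0 0 -35 0 0;0 0 -20 0 0;0 20 0 0 0;0 35 0 0 0;0 35 0 0 0;0 35 0 0 0;0 35 0 0 0;0 35 0 0 0;0 35 0 0 0;0 35 0 0 0;0 35 0 0 0;0 20 0 0 0;0 0 0 0 0;0 0 0 0 0")

```text
time_s: 13.93
position: [0.6691, -0.2728, 0.1947]
tcp_rot: [[0.296, -0.001, 0.955], [-0.955, 0.001, 0.296], [-0.001, -1.0, -0.0]]
force: [-0.4, 0.8, -0.6]
opening: 0.007
```

```bash
python3 - <<'E'
from h import *
print(read_state()["position"],read_state()["force"])
for n in("scene","top"):
    c=capture(n); im=c["image"]
    K=c["mtx"]; s=c["z_map"]; rr,cc=np.mgrid[0:400,0:640]
    P=np.stack([(cc-K[0][2])/K[0][0]*s,-(rr-K[1][2])/K[1][1]*s,-s],-1)@np.array(c["rotation"]).T+c["origin"]
    for k,q in (("round",(.606,.2115)),("bar",(.444,.149)),("square",(.574,.034))):
        g=(np.hypot(P[...,0]-q[0],P[...,1]-q[1])<.008)&(s>0); print(n,k,g.sum(),np.percentile(P[g][:,2],[10,50,90]).round(4))
    r0,c0=(110,200) if n=="scene" else (130,220)
    a=cv2.imread(f"pics/{n}1.png")[r0:r0+190,c0:c0+260]; b=im[r0:r0+190,c0:c0+260]
    cv2.imwrite(f"pics/end_{n}.png",cv2.resize(np.hstack([b,cv2.absdiff(a,b)]),(800,292)))
a,b=cv2.imread("pics/end_scene.png"),cv2.imread("pics/end_top.png"); cv2.imwrite("pics/end.png",np.vstack([a,b]))
E
```

```text
[ 0.66911376 -0.2727822   0.19472583] [-0.41684303  0.75720988 -0.62968311]
scene round 32 [0.0472 0.0483 0.0495]
scene bar 25 [0.0464 0.0483 0.0497]
scene square 31 [0.0467 0.0483 0.0496]
top round 47 [0.0471 0.0492 0.0512]
top bar 46 [0.0473 0.0495 0.052 ]
top square 45 [0.0463 0.049  0.0514]
```

View pics/end.png

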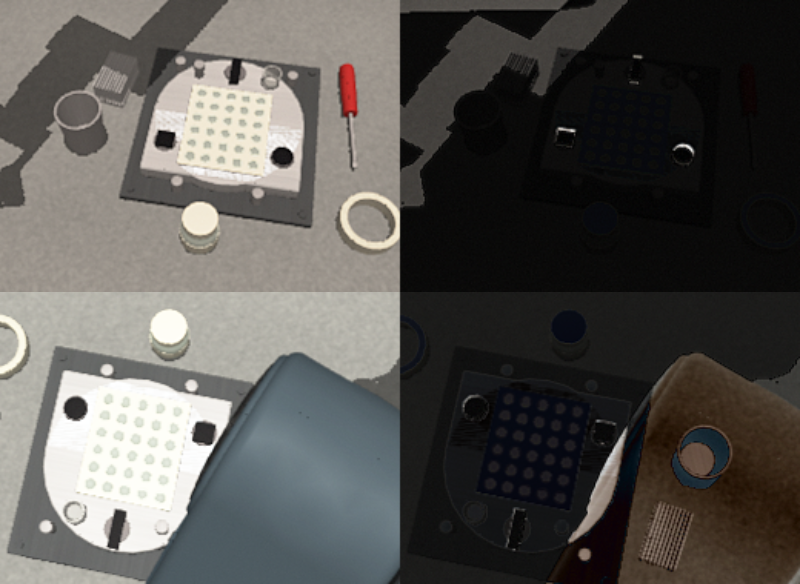

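All three heads sit at about 48–49 mm. Only the fasteners and the arm with its shadow differ from the start; the cup, pin, lens and the rest haven't moved.

```bash
python3 -c "
from rig import *
print(hand_in())"
```

```text
the job is handed in; nothing more can be done
None
```

I pushed all three fasteners home with the closed fingertips, in the order round, bar, square, and handed the job in at about 14 s.

- **Each push:** I pressed until the fastener met its solid stop, with the fingertips at 49 mm and a highest reported force of 19–22 N. After each push I lifted straight up.
- **Height check:** both cameras read all three heads at about 48–49 mm, against 49 mm for fully home. I checked the round head before pressing the bar, and the round and bar heads before pressing the square.
- **Rest of the scene:** comparing the final pictures with the first ones, only the fasteners and the arm with its shadow changed. The arm hid the steel cup and heat sink in the final top view, so for those two I relied on the scene camera, where they had not moved.
- **Detector misses:** early on, the mask detector missed the bar and the square in the scene camera, so I took those two positions from the top camera's depth, and they fitted the known fastener layout.

No check failed at the end.

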